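# Clamp a thin-shelled dome sensor in the soft-jaw holder at pressure 3

### The arm

A 7-joint arm with a two-finger parallel gripper is mounted at the origin on a cart in front of the work surface, level with it; the furniture and walls round the work are solid. World frame = base frame: x ahead of the robot, y to its left, z up, the work surface at z = 0. Lengths are in m, angles in degrees, forces in N, time in s.
With the tool pointing down it reaches from about 0.4 to 0.85 m from the base axis. Payload 6.9 kg.
Tool frame: the origin (TCP) lies on the front face of the gripper's body, between the roots of the fingers; the fingertips stand 73 mm ahead of it and the grasp point (between the pads) lies 54 mm ahead of it; z points along the fingers, y is the direction in which the jaws open and shut (so a half turn about z gives the same grasp; the last joint's range is limited). The gripper opens to 85 mm and grips with 20 to 120 N. Pads are 22 mm wide; open, the fingers measure 114 mm over their backs; the gripper's body (76 mm by 85 mm) begins 54 mm behind the grasp point. The pads swing forward as they close: fully open they stand 13 mm farther back than shut.
Start: joints at [-59.616, 29.078, -13.613, 85.955, 7.202, 65.827, -8.869], TCP at [0.258, 0.569, 0.304] pointing down, gripper open.
Joint ranges: [-176.47, 176.47], [-13.61, 117.27], [-81.72, 77.17], [0.22, 143.17], [-87.28, 267.28], [10, 112.55], [-165.47, 165.47]. Speed limits (degrees/s): [136.94, 136.94, 180, 180, 180, 180, 180].

### API

Orientations are given as [roll, pitch, yaw] about the fixed x, y, z axes, in that order (R = Rz(yaw) Ry(pitch) Rx(roll)).
In Python, from workcell import arm gives the robot as it stands.
- The arm moves only by the tool drive_tool, never from a script. Its argument "targets" is a list of rows, each a list of 7 numbers: the shift along the tool's x, y, z in mm, then the turn, a rotation vector about the tool's x, y, z in degrees, then the finger opening in mm, from 0 to 85.4. In form: [[dx, dy, dz, ax, ay, az, hand], ...]. A call has 1 to 10 rows; each row is the pose to reach, as a shift and turn from the pose commanded when the call began, along the tool's axes at that moment; what a row does not reach only later rows make up. A row lasts 1/10 s, in which the tool goes at most 50 mm and 8.59 degrees, less where a joint would pass 70% of its speed; a pose out of reach is approached as far as the arm can. A call with a gripper value outside its range is refused whole. The fingers move at their own pace and stop on an object; the grip force is fixed at half the most. Time passes only in rows, so rows that repeat a pose let the fingers close. It gives the time, the measured TCP pose, the force and the opening at its end, in the units of the state.
- arm.get_state(): the state, without advancing time (a new reading comes with each control period).
- arm.read_camera(name): name is "scene" or "top" or "wrist"; returns (picture, depth): 384x512x3 uint8, blue, green, red; 384x512 float32, m along the optical axis (not along the pixel's ray), 0 where there is no reading.
- arm.calibration(name): a dict with "K" (3x3 intrinsics, pixels), "R" (3x3) and "t" (3): a world point X has camera coordinates R X + t. Camera axes: x right, y down, z forward; pixel columns grow to the right and rows downward; lengths in m; the calibration is good to about 2 mm. A picture is of the moment at which its call begins: read the wrist's pose just before it. calibration takes no time and is no camera call; for the wrist camera it gives the pose at the moment of the call.
- arm.finish_job(): hands the job in, once; it reports no verdict.
The state is a dict: "clock": time; "joint_positions": joint angles; "qd": joint speeds; "joint_torque": joint torques, N m; "tcp_pos": TCP position; "tcp_rot": TCP orientation; "contact_force": force on the tool from outside, world axes, zero at the start; "moment": the same for the moment, N m; "opening": finger opening in m.
Only numpy, scipy, OpenCV 4.12 (cv2) and the standard library are available. Lean on these libraries where they do the work, as an engineer would, in place of code of your own. Each camera call takes 0.05 s, during which the arm holds its last target. There are 200 camera calls.

### The job

Open the bench holder by turning its collar back to 1 or less, stand the white dome sensor upright on the round pad between the jaws and let go of it, then turn the collar clockwise to 3 so that the sprung jaw holds it. The shell is thin: grip it only lightly, set it down without pressing or dropping it, never let the collar go past 4 on it, and leave the things round about where they are.

Things in the scene. Friction and masses are not known exactly. Their poses are not given: they have to be found in the camera images.
- sensor: white thin-shelled plastic dome sensor, 38 mm tall, upright on its flat underside. Round: 40 mm across at the underside, widest (42 mm) 10 mm up, 38 mm at 20 mm up, rounded above; one small dark window in its side. Origin: centre of the underside, z up. Take it across the waist; the shell cracks if a finger squeezes it with more than 45 N.
- holder: low dark bench holder fixed to the worktop, 68 mm wide, 176 mm long along its own y. At the -y end a housing with the collar on its top (34 mm above the worktop); at the +y end the open bed between two jaws (base top 14 mm above the worktop, 34 mm to either side of the middle line). Origin: on the worktop, on the middle line, 81 mm from the -y end; z up.
- bed (a point): centre of the top of the round black rubber pad (34 mm across, 18 mm above the worktop, 4 mm above the base round it) on which the sensor is to stand, 48 mm along +y from the holder's origin. Axes as the holder's.
- fixed_jaw: fixed aluminium jaw at the +y end of the bed: a shallow rubber-faced V, 36 mm wide, 38 mm tall above the worktop, whose two faces touch the sensor when it stands centred on the pad. Origin: the holder's origin.
- jaw: sprung sliding aluminium jaw, flat rubber face 30 mm wide, top 38 mm above the worktop; the collar drives it along the holder's +y. At 0 its face is 30 mm from the pad's centre (9 mm clear of the sensor); each number brings it 4 mm nearer. It meets the sensor soon after 2, then its spring presses: about 5 N at 3, 8 N at 4, 11 N at 5. Over 9.5 N cracks the shell. Origin: the holder's when at 0.
- collar (a joint): angle (rad) of the round knurled steel collar on the housing; 0 at number 0, growing clockwise seen from above. Numbers 0 to 6 stand on the housing round it, one click (27 degrees, 0.471 rad) apart: 3 is 1.414 rad. The white line on the collar's top points at the number set; at 3 it points along the holder's -x, to the robot's side. Starts at 3 or 4. A click takes about 0.15 N m.
- collar_grip (a point): point on the collar's vertical axis, 47 mm above the worktop, 13 mm above the housing's top and half-way up the collar, which is 39 mm across and 26 mm tall; 40 mm along -y from the holder's origin, 88 mm from the bed.
- charger: bystander: white cube charger, 45 mm. Origin: centre of the underside
- flux_tin: bystander: low round tin, 43 mm across, 19 mm tall. Origin: centre of the underside
- heatsink: bystander: finned aluminium heatsink, 40 x 40 x 12 mm. Origin: centre of the underside
Things that resemble listed ones, but are neither listed nor needed, are in the scene too. What is shaped like the sensor but blue or red is not meant.

How it is judged (in metres and radians):
On the way, in this order (a step that is already met when the one before it is completed fails the run):
1. the collar is turned back to 1 or less, opening the jaws (value of joint collar below 0.65 rad), for 0.1 s.
2. the sensor stands upright on the pad between the jaws, let go of, the jaw not yet on it (z of sensor in the frame of bed between -0.003 and 0.003 m and angle between sensor's own z axis and vertical below 0.1 rad and horizontal distance between sensor and bed below 0.012 m and contact force between the fingers and sensor below 0.1 N and contact force between jaw and sensor below 0.5 N), for 0.2 s.
At the end, for the whole second after the job is handed in: The collar is clicked at 3 (within 0.15 rad), the sensor stands upright (within 0.1 rad) and at rest on the pad, within 7 mm of its centre, and both jaws press on it with over 3 N (z of sensor in the frame of bed between -0.003 and 0.003 m and angle between sensor's own z axis and vertical below 0.1 rad and horizontal distance between sensor and bed below 0.007 m and value of joint collar between 1.264 and 1.564 rad and contact force between each of jaw, fixed_jaw and sensor above 3 N and linear speed of sensor below 0.02 m/s); the robot touches nothing.
It fails at once if the sprung jaw and the sensor press on each other with over 9.5 N (the collar half a click past 4) (contact force between jaw and sensor above 9.5 N).
It fails at once if the fingers squeeze the sensor with over 90 N in all (45 N each) (contact force between the fingers and sensor above 90 N).
It fails at once if the sensor is pressed on the holder with over 40 N (contact force between holder and sensor above 40 N).
It fails at once if the sensor is dropped from more than about 10 mm or thrown (moves at over 0.45 m/s with no finger on it) (contact force between the fingers and sensor below 0.1 N and linear speed of sensor above 0.45 m/s).
It fails at once if a bystander is moved over 20 mm (distance of any of charger, flux_tin, heatsink from where it was at the start of the episode above 0.02 m).
It also fails if it takes over 58 s, if anything falls off the work surface, if the arm or the gripper's body presses on something with over 40 N, if the wrist force passes 120 N, or if a joint passes its speed limit or range.

## Working session

There is one attempt and no reset: what is moved stays moved. The work goes in short steps, Python scripts to look and compute and a tool call to move; the robot and the scene stay as the last step left them, time stands still between calls to the robot, and variables do not carry over. Pictures are saved under pics/ and viewed, about 8 in all and at most 12, crops included, and the job is handed in when it is done.

Besides the shell and the picture viewer there is one more tool, called after "Call:" as name(argument=value, ...), one argument or row to a line, values as JSON. drive_tool: Moves the arm, as the interface text tells. Its arguments: {"type":"object","properties":{"targets":{"type":"array","items":{"type":"array","items":{"type":"number"}}}},"required":["targets"]}

```bash
mkdir -p pics; ls; cat > h.py <<'E'
import numpy as np, cv2
from workcell import arm
def grab(n):
    c=arm.calibration(n); p,d=arm.read_camera(n)
    K,R,t=map(np.array,(c["K"],c["R"],c["t"]))
    h,w=d.shape; u,v=np.meshgrid(np.arange(w),np.arange(h))
    C=np.stack([(u-K[0,2])/K[0,0]*d,(v-K[1,2])/K[1,1]*d,d],-1)
    return p,d,(C-t.ravel())@R,(K,R,t.ravel())   # world points
def st():
    s=arm.get_state()
    print({k:np.round(s[k],3).tolist() for k in("clock","tcp_pos","tcp_rot","contact_force","moment","opening","joint_positions")})
    return s
E
python3 - <<'E'
from h import *
st()
p,d,W,c=grab("top"); cv2.imwrite("pics/top.png",cv2.resize(p,(800,600),interpolation=cv2.INTER_CUBIC))
np.savez("top.npz",p=p,d=d,W=W)
p,d,W,c=grab("scene"); cv2.imwrite("pics/scene.png",cv2.resize(p,(800,600)))
np.savez("scene.npz",p=p,d=d,W=W)
E
```

```text
pics
{'clock': 0.0, 'tcp_pos': [0.257, 0.569, 0.303], 'tcp_rot': [-179.897, 0.001, 155.661], 'contact_force': [-0.814, -0.222, -0.033], 'moment': [0.032, -0.021, 0.028], 'opening': 0.086, 'joint_positions': [-59.615, 29.124, -13.61, 86.009, 7.201, 65.828, -8.87]}
```

View pics/top.png

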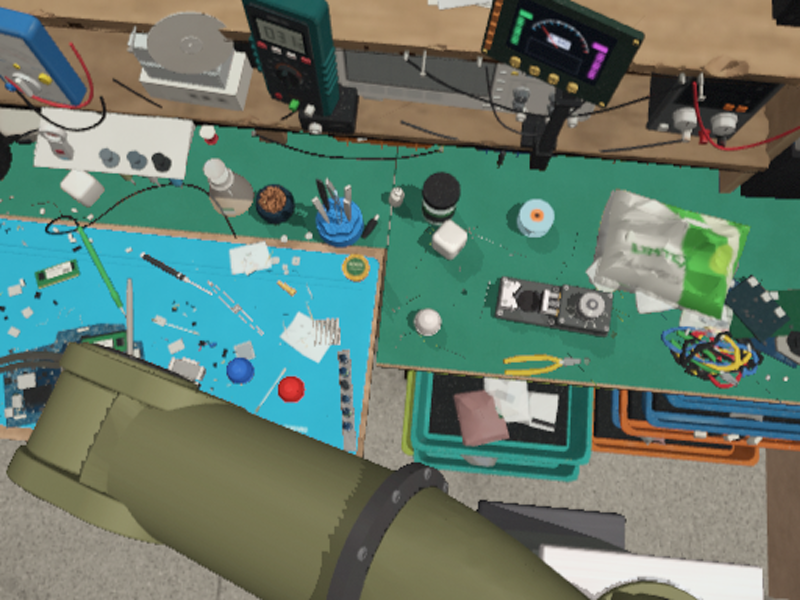

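View pics/scene.png

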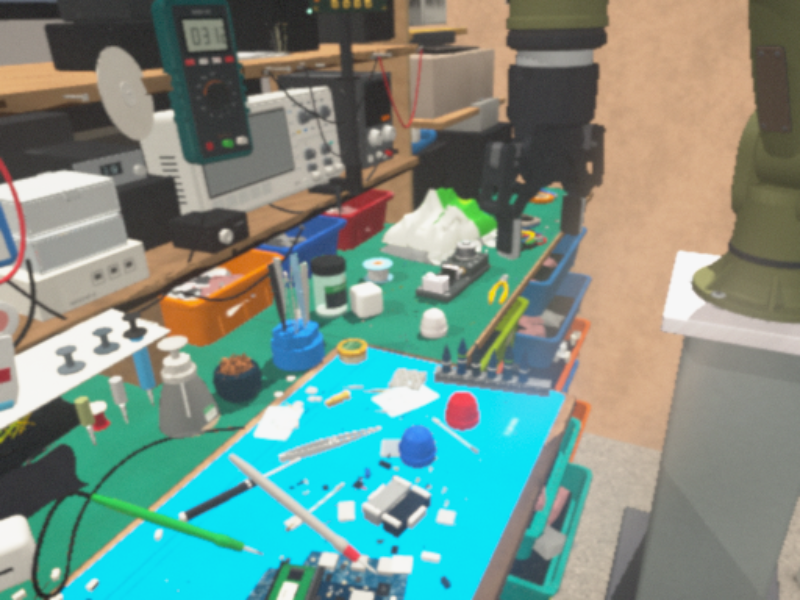

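The white dome is at top-view (427,321), the only white dome; blue (240,370) and red (291,389) are the decoys. The holder is at (555,305), with its collar at the right end (592,303). The white cube is at (449,239). Next I'll measure these and enlarge a crop to confirm.

```bash
python3 - <<'E'
from h import *
z=np.load("top.npz"); p,d,W=z["p"],z["d"],z["W"]
for n,(u,v) in dict(dome=(427,321),cube=(449,239),collar=(592,303),pad=(548,300),fj=(510,296),bench=(470,300),spool=(537,216),bottle=(440,195),clutter=(720,350),pliers=(530,363)).items():
    print(n,W[int(v*.64),int(u*.64)].round(4))
c=arm.calibration("top");print(np.linalg.norm(np.array(c["R"]).T@np.array(c["t"]).ravel()),-np.array(c["R"]).T@np.array(c["t"]).ravel())
# dome mask
def reg(u0,u1,v0,v1): 
    return W[v0:v1,u0:u1].reshape(-1,3),p[v0:v1,u0:u1].reshape(-1,3).astype(int)
w,q=reg(260,288,190,220)
m=(w[:,2]>.012)
w=w[m];print("dome n",len(w),w.min(0),w.max(0),w.mean(0))
for lo,hi in((.015,.025),(.03,.045)):
    s=w[(w[:,2]>lo)&(w[:,2]<hi)];print(s.min(0),s.max(0),s.mean(0))
from scipy.optimize import least_squares
# holder heights
w,q=reg(312,400,170,218)
m=(w[:,2]>.009)&(w[:,2]<.08);w=w[m]
r=cv2.minAreaRect(w[:,:2].astype(np.float32));print("holder rect",r)
s=w[(w[:,2]>.052)];print("collar top",len(s),s.mean(0),s.min(0),s.max(0))
print(cv2.minEnclosingCircle(s[:,:2].astype(np.float32)))
H=W[...,2]
cr=p[165:235,255:400]; cv2.imwrite("pics/crop.png",cv2.resize(cr,(800,386),interpolation=cv2.INTER_CUBIC))
E
```

```text
dome [0.4595 0.358  0.0391]
cube [0.5907 0.3357 0.0444]
collar [0.5056 0.1192 0.0616]
pad [0.5084 0.1787 0.0353]
fj [0.5091 0.2366 0.0408]
bench [0.5049 0.2945 0.0035]
spool [0.644  0.2012 0.0293]
bottle [0.6417 0.3566 0.0916]
clutter [ 0.4607 -0.0923  0.0088]
pliers [ 0.4161  0.1934 -0.0013]
1.1537464845179775 [0.25845907 0.37215325 1.06105222]
dome n 216 [0.25845907 0.33583762 0.01217942] [0.47955729 0.37485002 1.06105222] [0.45722738 0.35655311 0.04462072]
[0.44370961 0.33592308 0.015549  ] [0.47916142 0.37485002 0.02486329] [0.4552486  0.35696495 0.02066825]
[0.4486011  0.34138167 0.03009079] [0.47772024 0.37245924 0.04316018] [0.46198287 0.35654924 0.03471019]
holder rect ((0.5246570706367493, 0.15432102978229523), (0.19189748167991638, 0.10780271887779236), 85.19942474365234)
collar top 250 [0.50616914 0.11492205 0.0590508 ] [0.48227186 0.06990328 0.05220748] [0.56721409 0.13699319 0.06655084]
((0.5266450643539429, 0.09939097613096237), 0.049989257007837296)
```

View pics/crop.png

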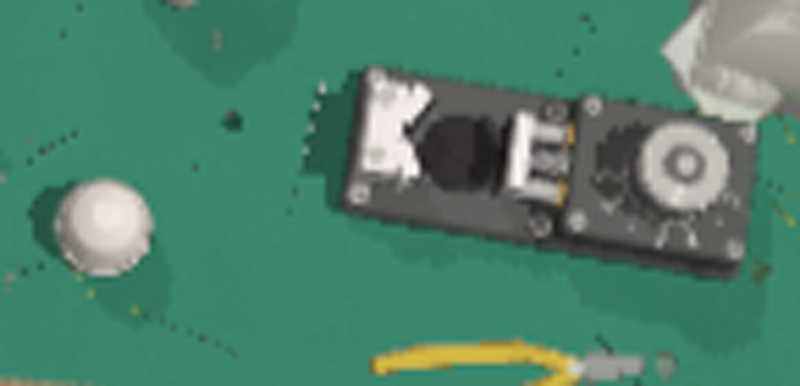

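```bash
python3 - <<'E'
from h import *
c=arm.calibration("top");K,R,t=np.array(c["K"]),np.array(c["R"]),np.array(c["t"]).ravel()
o=-R.T@t
def ray(u,v,z):
    r=R.T@np.linalg.solve(K,[u,v,1.]);return (o+r*(z-o[2])/r[2]).round(4)
f=lambda x,y,z:ray(255+(x+.5)/5.517-.5,165+(y+.5)/5.517-.5,z)
P={k:f(*a) for k,a in dict(col=(683,165,.060),hub=(683,165,.060),pad=(459,153,.018),bl=(350,210,.014),tl=(368,68,.014),tr=(757,122,.034),br=(737,277,.034),dome=(104,228,.010)).items()}
for k in P:print(k,P[k])
m1=(P["bl"]+P["tl"])/2;m2=(P["br"]+P["tr"])/2
print("mid",m1,m2,np.linalg.norm((m1-m2)[:2]))
for a,b in((m1,m2),(P["pad"],P["col"])):
    e=(a-b)[:2];print(np.degrees(np.arctan2(e[1],e[0]))-90, np.linalg.norm(e))
s=arm.get_state()
from scipy.spatial.transform import Rotation as Ro
T=Ro.from_euler("xyz",s["tcp_rot"],degrees=True).as_matrix();print(T.round(3))
w=arm.calibration("wrist");Rw,tw=np.array(w["R"]),np.array(w["t"]).ravel()
print("wristcam in tool",T.T@(-Rw.T@tw-s["tcp_pos"]),(T.T@Rw.T).round(2),np.array(w["K"]).round(0).tolist())
z=np.load("top.npz")["W"]
m=(z[...,0]>.53)&(z[...,0]<.62)&(z[...,1]>-.02)&(z[...,1]<.13)
print("bag max z",z[m][:,2].max(),"near collar pts",z[(np.hypot(z[...,0]-P['col'][0],z[...,1]-P['col'][1])<.075)&(z[...,2]>.04)&(z[...,0]>.545)][:, :].max(0) )
E
```

```text
col [0.5026 0.1177 0.06  ]
hub [0.5026 0.1177 0.06  ]
pad [0.5091 0.2047 0.018 ]
bl [0.4802 0.2501 0.014 ]
tl [0.5449 0.2463 0.014 ]
tr [0.5309 0.08   0.034 ]
br [0.4621 0.0865 0.034 ]
dome [0.4631 0.3563 0.01  ]
mid [0.51255 0.2482  0.014  ] [0.4965  0.08325 0.034  ] 0.16572901073740828
-5.557511205316942 0.16572901073740828
-4.27278076760922 0.0872424781858012
[[-0.911  0.412 -0.001]
 [ 0.412  0.911 -0.001]
 [-0.    -0.002 -1.   ]]
wristcam in tool [ 0.07479201 -0.00046161 -0.0710348 ] [[-0.   -0.96 -0.29]
 [ 1.   -0.   -0.  ]
 [-0.   -0.29  0.96]] [[320.0, 0.0, 255.0], [0.0, 320.0, 192.0], [0.0, 0.0, 1.0]]
bag max z 0.12224899233938198 near collar pts [0.57170361 0.09738236 0.05942091]
```

Dome (104,228 in the crop) is white with a round shape, and the holder runs nearly along world +y (yaw ≈ −5°). The bag corner sits about 75 mm from the collar. Moving above the holder.

Call:
drive_tool(
  targets=[
    [-40,-28,5,0,0,5,60],
    [-80,-56,10,0,0,10,60],
    [-120,-84,15,0,0,15,60],
    [-160,-112,20,0,0,20,60],
    [-200,-140,25,0,0,25,60],
    [-240,-168,30,0,0,30,60],
    [-280,-196,35,0,0,35,60],
    [-320,-224,40,0,0,40,60],
    [-360,-252,45,0,0,45,60],
    [-398,-280,50,0,0,45,60],
  ],
)

```text
clock: 1.1
tcp_pos: [0.5055, 0.1484, 0.2536]
tcp_rot: [-180.0, 0.0, 110.5]
contact_force: [1.3, 0.7, -0.2]
opening: 0.0599
```

Call:
drive_tool(
  targets=[
    [0,0,0,0,0,0,60],
    [0,0,0,0,0,0,60],
  ],
)

```text
clock: 1.3
tcp_pos: [0.505, 0.149, 0.2534]
tcp_rot: [-179.9, -0.0, 110.5]
contact_force: [-0.4, 0.4, 0.7]
opening: 0.06
```

```bash
python3 - <<'E'
from h import *
st()
p,d,W,c=grab("wrist"); np.savez("w1.npz",p=p,d=d,W=W,K=c[0],R=c[1],t=c[2])
cv2.imwrite("pics/w1.png",cv2.resize(p,(800,600),interpolation=cv2.INTER_CUBIC))
E
```

```text
{'clock': 1.3, 'tcp_pos': [0.505, 0.149, 0.253], 'tcp_rot': [-179.933, -0.001, 110.484], 'contact_force': [-0.44, 0.427, 0.746], 'moment': [0.027, 0.061, -0.036], 'opening': 0.06, 'joint_positions': [-20.68, 23.036, 2.249, 105.153, -1.117, 51.899, 2.564]}
```

View pics/w1.png

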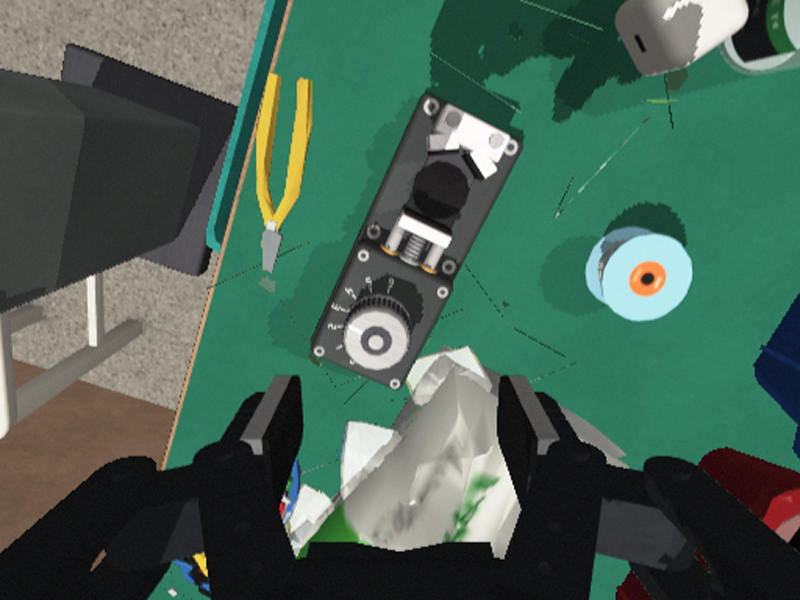

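```bash
python3 - <<'E'
from h import *
z=np.load("w1.npz");p,K,R,t,W=[z[k] for k in("p","K","R","t","W")]
o=-R.T@t
def ray(u,v,h):
    u,v=u*.64,v*.64
    r=R.T@np.linalg.solve(K,[u,v,1.]);return (o+r*(h-o[2])/r[2]).round(4)
P={k:ray(*a) for k,a in dict(col=(376.5,342,.060),s1=(432,105,.014),s2=(512,147,.014),s3=(319.5,351,.034),s4=(394.5,384,.034),s5=(443,292,.034),s6=(363,256,.034),pad=(441,190,.018)).items()}
for k in P:print(k,P[k])
a=(P["s1"]+P["s2"])/2;b=(P["s3"]+P["s4"])/2
e=(a-b)[:2];print("yaw",np.degrees(np.arctan2(e[1],e[0]))-90,a,b, (P["s3"]+P["s4"]+P["s5"]+P["s6"])/4)
e=(P["pad"]-P["col"])[:2];print(np.degrees(np.arctan2(e[1],e[0]))-90,np.linalg.norm(e))
cr=p[172:238,200:280];cv2.imwrite("pics/c2.png",cv2.resize(cr,None,fx=7,fy=7,interpolation=cv2.INTER_CUBIC))
m=W[...,2]>.01;m&=(W[...,0]>.55)&(np.hypot(W[...,0]-.503,W[...,1]-.118)<.075)
print("bag near",W[m].max(0),len(W[m]),np.hypot(W[m][:,0]-.503,W[m][:,1]-.118).min())
E
```

```text
col [0.5029 0.1153 0.06  ]
s1 [0.4876 0.2473 0.014 ]
s2 [0.5406 0.2422 0.014 ]
s3 [0.4738 0.0869 0.034 ]
s4 [0.5258 0.082  0.034 ]
s5 [0.532  0.1497 0.034 ]
s6 [0.4794 0.1537 0.034 ]
pad [0.51   0.2045 0.018 ]
yaw -5.097732701980846 [0.5141  0.24475 0.014  ] [0.4998  0.08445 0.034  ] [0.50275  0.118075 0.034   ]
-4.550943718328213 0.08948212111924927
bag near [0.57660228 0.17629603 0.26497811] 3738 0.04994328877776864
```

View pics/c2.png

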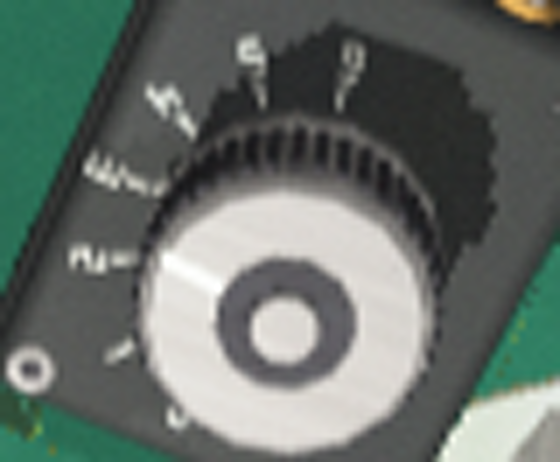

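Collar line tip is at crop (165,255). Allowing for parallax that is about 169° in world, close to holder −x, so the collar is at 3. Checking the bag's height around the collar before descending.

```bash
python3 - <<'E'
from h import *
for f in("top.npz","w1.npz"):
    W=np.load(f)["W"]
    D=np.hypot(W[...,0]-.5025,W[...,1]-.1165)
    for r0,r1 in((.025,.045),(.045,.055),(.055,.065),(.065,.08)):
        m=(D>=r0)&(D<r1)&(W[...,2]<.2)&(W[...,2]>.04);w=W[m]
        if len(w):
            i=w[:,2].argmax();print(f,r0,len(w),w[i].round(3))
E
```

```text
top.npz 0.055 10 [0.563 0.093 0.045]
top.npz 0.065 141 [0.569 0.073 0.065]
w1.npz 0.025 326 [0.473 0.147 0.2  ]
w1.npz 0.045 319 [0.464 0.141 0.2  ]
w1.npz 0.055 309 [0.53  0.167 0.2  ]
w1.npz 0.065 877 [0.543 0.17  0.2  ]
```

Call:
drive_tool(
  targets=[
    [-15,-7,30,0,0,0,52],
    [-30,-14,60,0,0,0,52],
    [-30,-14,80,0,0,0,52],
    [-30,-14,90,0,0,0,52],
    [-30,-14,90,0,0,0,52],
  ],
)

```text
clock: 1.85
tcp_pos: [0.5014, 0.1189, 0.163]
tcp_rot: [-179.9, -0.1, 110.8]
contact_force: [-0.3, 0.6, 0.1]
opening: 0.0518
```

Call:
drive_tool(
  targets=[
    [-1,0,20,0,0,0,52],
    [-2,0,40,0,0,0,52],
    [-2,0,50,0,0,0,52],
    [-2,0,55,0,0,0,52],
    [-2,0,55,0,0,0,52],
  ],
)

```text
clock: 2.35
tcp_pos: [0.5031, 0.116, 0.1091]
tcp_rot: [180.0, -0.0, 110.7]
contact_force: [0.3, -0.1, 0.1]
opening: 0.0517
```

Call:
drive_tool(
  targets=[
    [0,0,0,0,0,0,46],
    [0,0,0,0,0,0,43],
    [0,0,0,0,0,0,41],
    [0,0,0,0,0,0,38],
    [0,0,0,0,0,0,34],
    [0,0,0,0,0,0,30],
    [0,0,0,0,0,0,30],
    [0,0,0,0,0,0,30],
  ],
)

```text
clock: 3.15
tcp_pos: [0.5031, 0.1153, 0.1098]
tcp_rot: [180.0, 0.0, 110.7]
contact_force: [-1.6, -0.6, 9.3]
opening: 0.0382
```

Call:
drive_tool(
  targets=[
    [0,0,-1,0,0,-6,30],
    [0,0,-1,0,0,-12,30],
    [0,0,-1,0,0,-18,30],
    [0,0,-1,0,0,-24,30],
    [0,0,-1,0,0,-30,30],
    [0,0,-1,0,0,-36,30],
    [0,0,-1,0,0,-42,30],
    [0,0,-1,0,0,-48,30],
    [0,0,-1,0,0,-54,30],
    [0,0,-1,0,0,-54,30],
  ],
)

```text
clock: 4.15
tcp_pos: [0.5036, 0.116, 0.11]
tcp_rot: [179.9, 0.0, 164.8]
contact_force: [1.8, 2.1, -3.9]
opening: 0.0383
```

Call:
drive_tool(
  targets=[
    [0,0,0,0,0,-6,30],
    [0,0,0,0,0,-12,30],
    [0,0,0,0,0,-18,30],
    [0,0,0,0,0,-22,30],
    [0,0,0,0,0,-26,30],
    [0,0,0,0,0,-26,30],
    [0,0,0,0,0,-26,30],
  ],
)

```text
clock: 4.85
tcp_pos: [0.5036, 0.1163, 0.11]
tcp_rot: [179.9, 0.1, -169.5]
contact_force: [2.7, 5.1, -6.1]
opening: 0.0382
```

```bash
python3 - <<'E'
from h import *
st()
E
```

```text
{'clock': 4.85, 'tcp_pos': [0.504, 0.116, 0.11], 'tcp_rot': [179.923, 0.096, -169.506], 'contact_force': [2.681, 5.136, -6.067], 'moment': [0.86, -0.65, 0.175], 'opening': 0.038, 'joint_positions': [-1.441, 34.832, -21.457, 115.38, 22.087, 33.564, 62.513]}
```

Call:
drive_tool(
  targets=[
    [0,0,0,0,0,0,46],
    [0,0,0,0,0,0,55],
    [0,0,-30,0,0,0,55],
    [0,0,-70,0,0,8,60],
    [0,0,-110,0,0,16,60],
    [0,0,-140,0,0,24,60],
    [0,0,-140,0,0,32,60],
    [0,0,-140,0,0,40,60],
    [0,0,-140,0,0,48,60],
    [0,0,-140,0,0,56,60],
  ],
)

```text
clock: 5.85
tcp_pos: [0.5026, 0.1149, 0.2502]
tcp_rot: [-180.0, 0.0, 134.2]
contact_force: [1.0, 0.5, -0.6]
opening: 0.0601
```

Call:
drive_tool(
  targets=[
    [0,10,0,0,0,8,60],
    [0,10,0,0,0,16,60],
    [0,10,0,0,0,24,60],
    [0,10,0,0,0,24,60],
    [0,10,0,0,0,24,60],
  ],
)

```text
clock: 6.35
tcp_pos: [0.5098, 0.1222, 0.25]
tcp_rot: [-180.0, 0.0, 110.8]
contact_force: [-0.9, -0.2, 0.0]
opening: 0.0602
```

```bash
python3 - <<'E'
from h import *
st()
p,d,W,c=grab("wrist"); np.savez("w2.npz",p=p,d=d,W=W,K=c[0],R=c[1],t=c[2])
cv2.imwrite("pics/w2.png",cv2.resize(p,(800,600),interpolation=cv2.INTER_CUBIC))
E
```

```text
{'clock': 6.35, 'tcp_pos': [0.51, 0.122, 0.25], 'tcp_rot': [-179.978, 0.017, 110.833], 'contact_force': [-0.851, -0.188, 0.048], 'moment': [-0.028, -0.01, -0.002], 'opening': 0.06, 'joint_positions': [-12.151, 23.048, -5.718, 105.703, 2.884, 51.408, 1.616]}
```

View pics/w2.png

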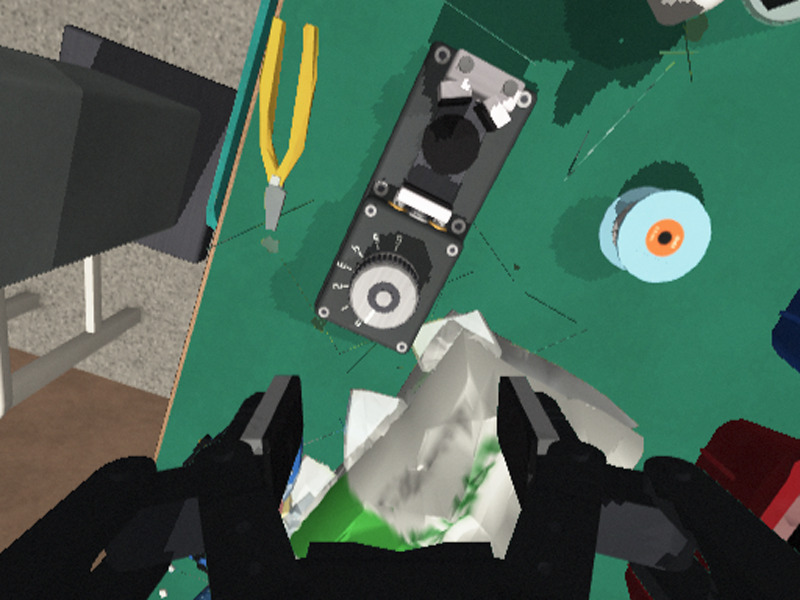

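The jaw is drawn right back and the collar line (362,318) is at 0. The pad centre is at (451,142). Moving on to the sensor.

Call:
drive_tool(
  targets=[
    [40,7,0,0,0,6,65],
    [80,14,0,0,0,12,65],
    [120,21,0,0,0,18,65],
    [160,28,0,0,0,24,65],
    [200,35,10,0,0,26,65],
    [235,39,30,0,0,26,65],
    [235,39,40,0,0,26,65],
    [235,39,40,0,0,26,65],
    [235,39,40,0,0,26,65],
  ],
)

```text
clock: 7.3
tcp_pos: [0.4643, 0.3546, 0.21]
tcp_rot: [-180.0, 0.1, 84.6]
contact_force: [1.3, -1.5, -0.0]
opening: 0.065
```

```bash
python3 - <<'E'
from h import *
st()
p,d,W,c=grab("wrist"); K,R,t=c; np.savez("w3.npz",p=p,d=d,W=W,K=K,R=R,t=t)
cv2.imwrite("pics/w3.png",cv2.resize(p,(640,480)))
# white dome points: near expected spot above table
m=(np.hypot(W[...,0]-.463,W[...,1]-.356)<.04)&(W[...,2]>.006)&(W[...,2]<.06)
w=W[m];print(len(w),w.min(0),w.max(0))
from scipy.optimize import least_squares
ys,xs=np.nonzero(m);print("px",xs.min(),xs.max(),ys.min(),ys.max())
# profile fit: surface radius as function of height
hz=[0,.010,.020,.030,.036,.038]; rr=[.020,.021,.019,.0135,.006,0]
f=lambda q:(np.hypot(w[:,0]-q[0],w[:,1]-q[1])-np.interp(w[:,2]-q[2],hz,rr))
for b in (.003,):
    r=least_squares(f,[.463,.356,0],loss="soft_l1",f_scale=b);print(r.x.round(4),np.abs(r.fun).mean())
# pad from w2: dark points
z=np.load("w2.npz");K,R,t=z["K"],z["R"],z["t"];o=-R.T@t
def ray(u,v,h):
    r=R.T@np.linalg.solve(K,[u*.64,v*.64,1.]);return (o+r*(h-o[2])/r[2]).round(4)
print("pad",ray(451,142,.018),"col",ray(383.5,297,.06))
cr=z["p"][20:215,200:350];cv2.imwrite("pics/c4.png",cv2.resize(cr,None,fx=3,fy=3,interpolation=cv2.INTER_CUBIC))
E
```

```text
{'clock': 7.3, 'tcp_pos': [0.464, 0.355, 0.21], 'tcp_rot': [-179.999, 0.071, 84.629], 'contact_force': [1.291, -1.514, -0.045], 'moment': [-0.006, -0.004, 0.027], 'opening': 0.065, 'joint_positions': [-39.511, 30.333, -0.437, 99.781, 0.353, 49.939, -45.486]}
1818 [0.44225852 0.3345425  0.00609201] [0.48370726 0.37616492 0.04079123]
px 231 278 158 208
[0.4631 0.3552 0.0034] 0.0008464439758551548
pad [0.5095 0.2051 0.018 ] col [0.5023 0.1159 0.06  ]
```

View pics/w3.png

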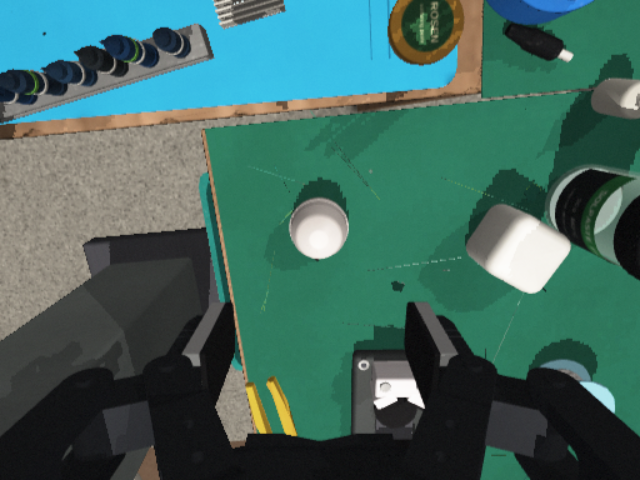

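View pics/c4.png

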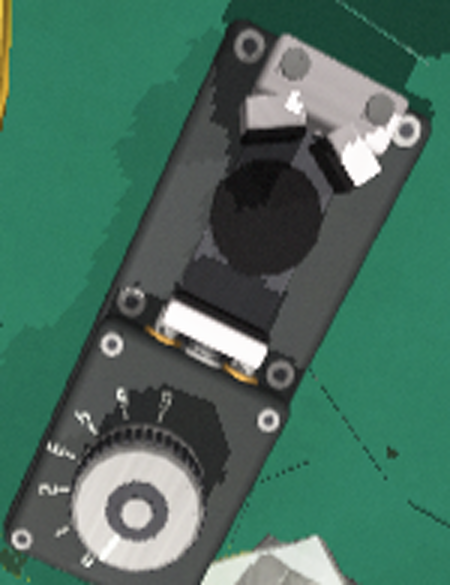

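The dome is at (319,228) in w3, alone, with free space round it (the table edge is at x≈230). Fit gives (0.463, 0.355). Descending.

Call:
drive_tool(
  targets=[
    [1,-1,40,0,0,0,65],
    [1,-1,80,0,0,0,65],
    [1,-1,110,0,0,0,62],
    [1,-1,125,0,0,0,58],
    [1,-1,131,0,0,0,56],
    [1,-1,133,0,0,0,54],
    [1,-1,133,0,0,0,52],
  ],
)

```text
clock: 8.05
tcp_pos: [0.4637, 0.357, 0.0779]
tcp_rot: [179.9, -0.1, 84.6]
contact_force: [-0.3, 0.3, 0.1]
opening: 0.0521
```

Call:
drive_tool(
  targets=[
    [0,0,0,0,0,0,49],
    [0,0,0,0,0,0,47],
    [0,0,0,0,0,0,45],
    [0,0,0,0,0,0,44],
    [0,0,0,0,0,0,43],
    [0,0,0,0,0,0,42],
    [0,0,0,0,0,0,41.5],
    [0,0,0,0,0,0,41.5],
  ],
)

```text
clock: 8.85
tcp_pos: [0.463, 0.3572, 0.0769]
tcp_rot: [180.0, -0.0, 84.7]
contact_force: [1.2, -0.9, 1.0]
opening: 0.0416
```

Call:
drive_tool(
  targets=[
    [0,0,0,0,0,0,41],
    [0,0,0,0,0,0,40.5],
    [0,0,0,0,0,0,40.5],
  ],
)

```text
clock: 9.15
tcp_pos: [0.463, 0.3572, 0.0771]
tcp_rot: [180.0, -0.0, 84.7]
contact_force: [1.3, 0.2, 3.4]
opening: 0.0405
```

Call:
drive_tool(
  targets=[
    [0,0,0,0,0,0,40],
    [0,0,0,0,0,0,39.5],
    [0,0,0,0,0,0,39.5],
  ],
)

```text
clock: 9.45
tcp_pos: [0.463, 0.3572, 0.0772]
tcp_rot: [180.0, -0.0, 84.7]
contact_force: [0.7, -0.7, 4.4]
opening: 0.0395
```

Call:
drive_tool(
  targets=[
    [0,0,0,0,0,0,39],
    [0,0,0,0,0,0,38.5],
    [0,0,0,0,0,0,38.5],
  ],
)

```text
clock: 9.75
tcp_pos: [0.463, 0.3572, 0.0773]
tcp_rot: [180.0, -0.0, 84.7]
contact_force: [0.1, -1.3, 6.1]
opening: 0.0391
```

```bash
python3 - <<'E'
from h import *
st()
p,d,W,c=grab("wrist"); cv2.imwrite("pics/w5.png",cv2.resize(p[150:384,100:412],(800,600),interpolation=cv2.INTER_CUBIC))
E
```

```text
{'clock': 9.75, 'tcp_pos': [0.463, 0.357, 0.077], 'tcp_rot': [179.973, -0.019, 84.657], 'contact_force': [0.055, -1.295, 6.115], 'moment': [-0.225, -0.224, 0.066], 'opening': 0.039, 'joint_positions': [-39.709, 40.46, -0.546, 106.345, 0.659, 33.166, -46.019]}
```

View pics/w5.png

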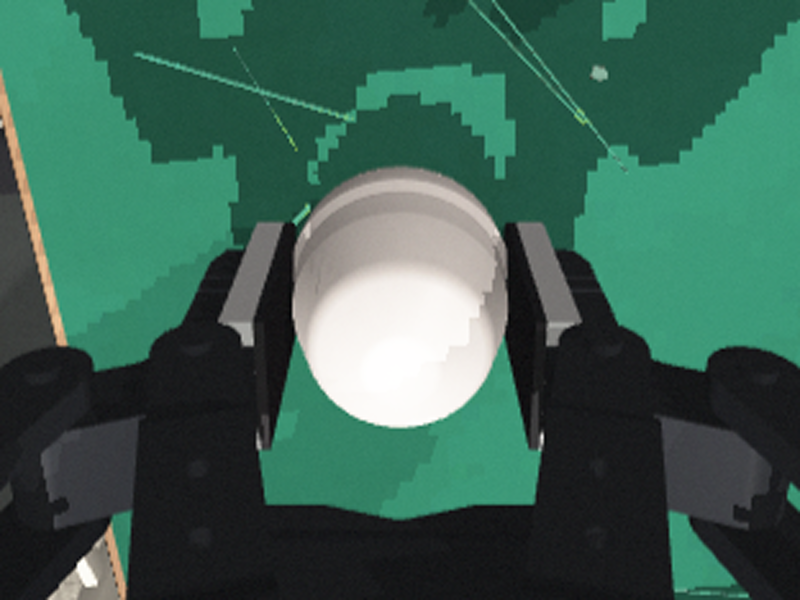

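The dome sits centred between the pads with contact on both sides, and the opening has stalled at 39.1 against 38.5 commanded. I'll lift gently with a little more squeeze.

Call:
drive_tool(
  targets=[
    [0,0,0,0,0,0,38],
    [0,0,-2,0,0,0,38],
    [0,0,-5,0,0,0,38],
    [0,0,-10,0,0,0,38],
    [0,0,-15,0,0,0,38],
    [0,0,-15,0,0,0,38],
  ],
)

```text
clock: 10.4
tcp_pos: [0.463, 0.3574, 0.0927]
tcp_rot: [180.0, -0.0, 84.7]
contact_force: [-0.0, 0.3, -0.7]
opening: 0.0389
```

```bash
python3 - <<'E'
from h import *
st()
p,d,W,c=grab("wrist")
m=(np.hypot(W[...,0]-.463,W[...,1]-.357)<.012)&(W[...,2]<.09);print("top z",np.percentile(W[m][:,2],[50,98]))
p,d,W,c=grab("top")
m=(np.hypot(W[...,0]-.463,W[...,1]-.357)<.03)&(W[...,2]<.2);print(W[m].max(0))
E
```

```text
{'clock': 10.4, 'tcp_pos': [0.463, 0.357, 0.093], 'tcp_rot': [179.958, -0.045, 84.66], 'contact_force': [-0.016, 0.262, -0.651], 'moment': [0.025, -0.013, 0.063], 'opening': 0.039, 'joint_positions': [-39.706, 39.148, -0.559, 105.815, 0.613, 34.978, -45.982]}
top z [0.05250586 0.0551553 ]
[0.46508281 0.38664354 0.09500956]
```

Lifted (top z rose with the tool). Carrying it over the bed.

Call:
drive_tool(
  targets=[
    [0,0,-15,0,0,0,38],
    [0,0,-30,0,0,0,38],
    [-15,6,-40,0,0,0,38],
    [-35,15,-45,0,0,0,38],
    [-55,23,-45,0,0,0,38],
    [-75,31,-45,0,0,0,38],
    [-95,39,-45,0,0,0,38],
    [-115,47,-45,0,0,0,38],
    [-135,56,-45,0,0,0,38],
    [-149,61,-45,0,0,0,38],
  ],
)

```text
clock: 11.5
tcp_pos: [0.5103, 0.2, 0.1368]
tcp_rot: [180.0, 0.1, 84.5]
contact_force: [0.8, -0.7, -0.5]
opening: 0.039
```

Call:
drive_tool(
  targets=[
    [0,0,10,0,0,0,38],
    [0,0,20,0,0,0,38],
    [0,0,20,0,0,0,38],
    [0,0,20,0,0,0,38],
  ],
)

```text
clock: 11.9
tcp_pos: [0.5089, 0.2043, 0.1161]
tcp_rot: [-179.9, 0.0, 84.8]
contact_force: [-0.6, 0.4, -1.1]
opening: 0.0387
```

```bash
python3 - <<'E'
from h import *
s=st();T=s["tcp_pos"]
p,d,W,c=grab("wrist"); cv2.imwrite("pics/w6.png",cv2.resize(p[120:354,100:412],(800,600),interpolation=cv2.INTER_CUBIC))
from scipy.optimize import least_squares
m=(np.hypot(W[...,0]-T[0],W[...,1]-T[1])<.03)&(W[...,2]>T[2]-.077+.012)&(W[...,2]<T[2]-.03)&(p.min(-1)>120)
w=W[m];print(len(w),w.min(0),w.max(0))
hz=[0,.010,.020,.030,.036,.038]; rr=[.020,.021,.019,.0135,.006,0]
f=lambda q:(np.hypot(w[:,0]-q[0],w[:,1]-q[1])-np.interp(w[:,2]-q[2],hz,rr))
r=least_squares(f,[T[0],T[1],T[2]-.077],loss="soft_l1",f_scale=.003);print(r.x.round(4),r.x-T,np.abs(r.fun).mean())
m=(W[...,2]>.03)&(W[...,2]<.05)&(np.abs(W[...,0]-.514)<.04)&(W[...,1]>.21)&(W[...,1]<.26)
print("fixed jaw",W[m].min(0),W[m].max(0),np.median(W[m],0),m.sum())
E
```

```text
{'clock': 11.9, 'tcp_pos': [0.509, 0.204, 0.116], 'tcp_rot': [-179.911, 0.006, 84.772], 'contact_force': [-0.614, 0.416, -1.053], 'moment': [-0.01, 0.051, 0.051], 'opening': 0.039, 'joint_positions': [-23.221, 34.989, -1.82, 110.407, 1.764, 34.71, -31.391]}
6035 [0.48494379 0.18764169 0.05115576] [0.53378972 0.22303655 0.08506339]
[0.5082 0.2026 0.042 ] [-0.00072742 -0.00174937 -0.07415901] 0.0013187626352977164
fixed jaw [0.48683252 0.21013314 0.03001942] [0.53515749 0.24860941 0.04999608] [0.51246355 0.23538152 0.03900423] 4472
```

View pics/w6.png

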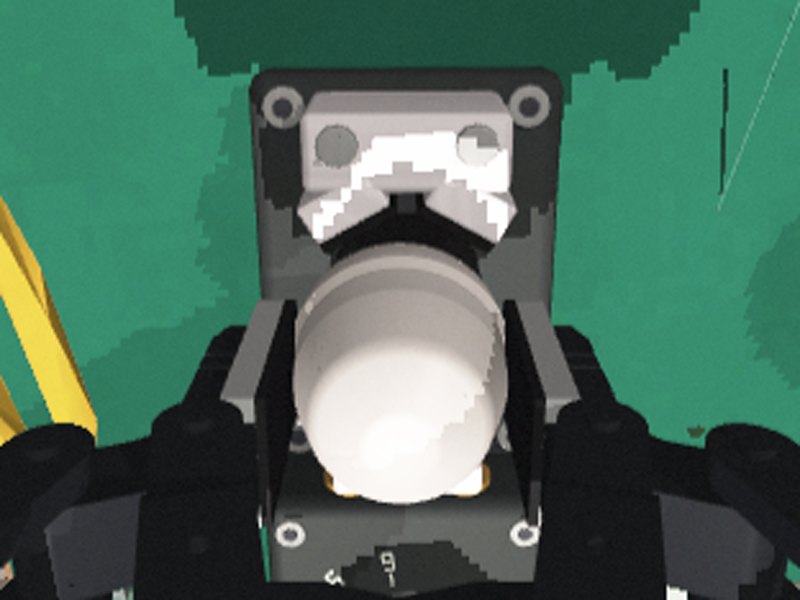

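The dome hangs centred in front of the V, about 1 mm left of its middle (column 401 against 407), and clear of the jaw. Small shift, then lower.

Call:
drive_tool(
  targets=[
    [-1,1,0,0,0,0,38],
    [-1,1,6,0,0,0,38],
    [-1,1,11,0,0,0,38],
    [-1,1,15,0,0,0,38],
    [-1,1,17,0,0,0,38],
    [-1,1,18,0,0,0,38],
    [-1,1,18,0,0,0,38],
    [-1,1,18,0,0,0,38],
  ],
)

```text
clock: 12.75
tcp_pos: [0.5106, 0.2021, 0.099]
tcp_rot: [180.0, -0.0, 84.7]
contact_force: [-0.5, 0.2, -1.0]
opening: 0.0386
```

Call:
drive_tool(
  targets=[
    [0,0,0.5,0,0,0,38],
    [0,0,1,0,0,0,38],
    [0,0,1,0,0,0,38],
  ],
)

```text
clock: 13.05
tcp_pos: [0.5106, 0.2021, 0.0979]
tcp_rot: [-180.0, -0.0, 84.7]
contact_force: [0.3, -0.1, -0.9]
opening: 0.0389
```

Call:
drive_tool(
  targets=[
    [0,0,0.5,0,0,0,38],
    [0,0,1,0,0,0,38],
    [0,0,1,0,0,0,38],
  ],
)

```text
clock: 13.35
tcp_pos: [0.5105, 0.202, 0.0968]
tcp_rot: [-180.0, 0.0, 84.7]
contact_force: [-1.0, 1.1, -0.4]
opening: 0.0387
```

Call:
drive_tool(
  targets=[
    [0,0,0.5,0,0,0,38],
    [0,0,1,0,0,0,38],
    [0,0,1,0,0,0,38],
  ],
)

```text
clock: 13.65
tcp_pos: [0.5105, 0.202, 0.0958]
tcp_rot: [-180.0, 0.0, 84.7]
contact_force: [-0.1, 0.8, -0.9]
opening: 0.0384
```

Call:
drive_tool(
  targets=[
    [0,0,0.4,0,0,0,38],
    [0,0,0.8,0,0,0,38],
    [0,0,0.8,0,0,0,38],
  ],
)

```text
clock: 13.95
tcp_pos: [0.5106, 0.2021, 0.0954]
tcp_rot: [180.0, -0.0, 84.7]
contact_force: [-2.0, -0.1, 4.3]
opening: 0.0383
```

Touchdown (+4 N up). Releasing slowly.

Call:
drive_tool(
  targets=[
    [0,0,0,0,0,0,39.5],
    [0,0,0,0,0,0,41],
    [0,0,0,0,0,0,43],
    [0,0,0,0,0,0,46],
    [0,0,0,0,0,0,50],
    [0,0,0,0,0,0,56],
    [0,0,0,0,0,0,62],
    [0,0,-5,0,0,0,65],
    [0,0,-25,0,0,0,65],
    [0,0,-60,0,0,0,65],
  ],
)

```text
clock: 14.95
tcp_pos: [0.5095, 0.2016, 0.1543]
tcp_rot: [-179.8, 0.1, 84.7]
contact_force: [0.7, -0.2, -0.2]
opening: 0.0648
```

Call:
drive_tool(
  targets=[
    [-20,0,-40,0,0,4,60],
    [-40,0,-80,0,0,8,60],
    [-60,0,-80,0,0,16,60],
    [-60,0,-80,0,0,16,60],
  ],
)

```text
clock: 15.35
tcp_pos: [0.5053, 0.1394, 0.2369]
tcp_rot: [179.8, -0.0, 68.2]
contact_force: [-0.0, -0.6, 1.0]
opening: 0.0601
```

```bash
python3 - <<'E'
from h import *
s=st()
p,d,W,c=grab("wrist"); cv2.imwrite("pics/w7.png",cv2.resize(p,(800,600),interpolation=cv2.INTER_CUBIC))
from scipy.optimize import least_squares
m=(np.hypot(W[...,0]-.51,W[...,1]-.202)<.024)&(W[...,2]>.03)&(W[...,2]<.062)&(p.min(-1)>90)
w=W[m];print(len(w),w.min(0),w.max(0))
hz=[0,.010,.020,.030,.036,.038]; rr=[.020,.021,.019,.0135,.006,0]
f=lambda q:(np.hypot(w[:,0]-q[0],w[:,1]-q[1])-np.interp(w[:,2]-q[2],hz,rr))
r=least_squares(f,[.51,.202,.018],loss="soft_l1",f_scale=.003);print(r.x.round(4),np.abs(r.fun).mean())
E
```

```text
{'clock': 15.35, 'tcp_pos': [0.505, 0.139, 0.237], 'tcp_rot': [179.836, -0.02, 68.244], 'contact_force': [-0.038, -0.647, 0.979], 'moment': [0.043, -0.041, 0.014], 'opening': 0.06, 'joint_positions': [-20.17, 23.861, 2.899, 106.923, -1.434, 49.112, -38.338]}
1856 [0.48922684 0.18014151 0.03001701] [0.53001928 0.22063923 0.05929722]
[0.5097 0.2003 0.0215] 0.0008681733746674351
```

View pics/w7.png

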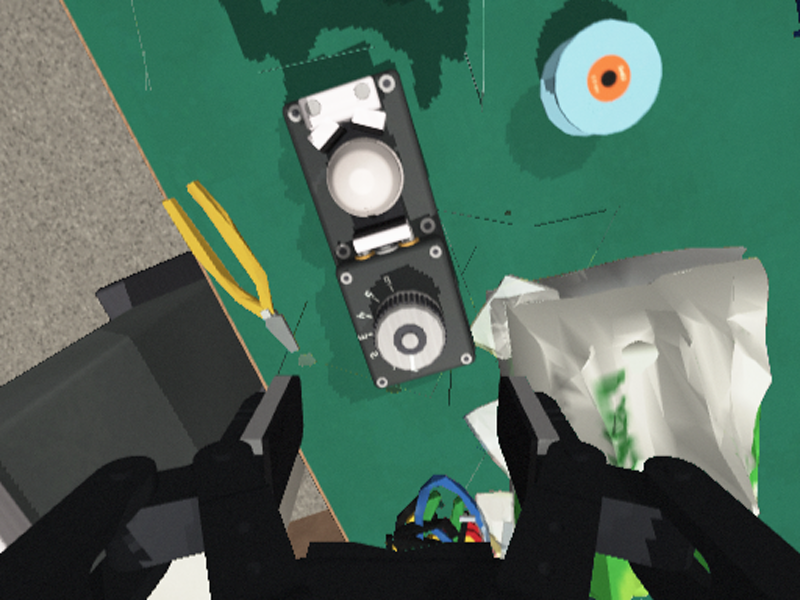

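The dome stands upright at (365,177), centred between the V and the retracted jaw; the fit puts it about 3 mm toward the jaw. The collar is still at 0 (line at (413,360)). Back to the collar with the same grip as before.

Call:
drive_tool(
  targets=[
    [-22,7,0,0,0,-8,52],
    [-22,7,0,0,0,-16,52],
    [-22,7,0,0,0,-24,52],
    [-22,7,0,0,0,-32,52],
    [-22,7,0,0,0,-40,52],
    [-22,7,0,0,0,-48,52],
    [-22,7,0,0,0,-56,52],
    [-22,7,0,0,0,-64,52],
    [-22,7,0,0,0,-72,52],
    [-22,7,0,0,0,-80,52],
  ],
)

```text
clock: 16.4
tcp_pos: [0.5031, 0.1205, 0.2343]
tcp_rot: [-180.0, -0.1, 149.2]
contact_force: [0.7, -0.3, 0.1]
opening: 0.0522
```

Call:
drive_tool(
  targets=[
    [0,0,10,0,0,-8,52],
    [0,0,20,0,0,-16,52],
    [0,0,30,0,0,-24,52],
    [0,0,40,0,0,-32,52],
    [0,0,50,0,0,-40,52],
    [0,0,50,0,0,-42,52],
    [0,0,50,0,0,-42,52],
    [0,0,50,0,0,-42,52],
  ],
)

```text
clock: 17.2
tcp_pos: [0.5036, 0.1198, 0.1853]
tcp_rot: [180.0, 0.0, -169.4]
contact_force: [0.2, -0.9, -0.4]
opening: 0.0519
```

Call:
drive_tool(
  targets=[
    [1,-4,20,0,0,0,52],
    [1,-4,40,0,0,0,52],
    [1,-4,60,0,0,0,52],
    [1,-4,70,0,0,0,52],
    [1,-4,76,0,0,0,52],
    [1,-4,76,0,0,0,52],
    [1,-4,76,0,0,0,52],
  ],
)

```text
clock: 17.9
tcp_pos: [0.5036, 0.1154, 0.1097]
tcp_rot: [-180.0, 0.1, -169.3]
contact_force: [-0.6, 0.5, 0.2]
opening: 0.0521
```

Call:
drive_tool(
  targets=[
    [0,0,0,0,0,0,46],
    [0,0,0,0,0,0,43],
    [0,0,0,0,0,0,41],
    [0,0,0,0,0,0,38],
    [0,0,0,0,0,0,34],
    [0,0,0,0,0,0,30],
    [0,0,0,0,0,0,30],
    [0,0,0,0,0,0,30],
  ],
)

```text
clock: 18.7
tcp_pos: [0.5034, 0.1164, 0.1101]
tcp_rot: [179.9, 0.1, -169.3]
contact_force: [-3.6, 3.0, 7.7]
opening: 0.038
```

Call:
drive_tool(
  targets=[
    [0,0,-1,0,0,5,30],
    [0,0,-1,0,0,10,30],
    [0,0,-1,0,0,15,30],
    [0,0,-1,0,0,20,30],
    [0,0,-1,0,0,25,30],
    [0,0,-1,0,0,30,30],
    [0,0,-1,0,0,35,30],
    [0,0,-1,0,0,40,30],
    [0,0,-1,0,0,40,30],
  ],
)

```text
clock: 19.6
tcp_pos: [0.5034, 0.1159, 0.1102]
tcp_rot: [179.9, 0.0, 150.6]
contact_force: [-0.4, 2.8, -1.7]
opening: 0.0379
```

Now the remaining 41°.

Call:
drive_tool(
  targets=[
    [0,0,0,0,0,5,30],
    [0,0,0,0,0,10,30],
    [0,0,0,0,0,15,30],
    [0,0,0,0,0,20,30],
    [0,0,0,0,0,25,30],
    [0,0,0,0,0,30,30],
    [0,0,0,0,0,35,30],
    [0,0,0,0,0,40,30],
    [0,0,0,0,0,41,30],
    [0,0,0,0,0,41,30],
  ],
)

```text
clock: 20.6
tcp_pos: [0.5031, 0.1156, 0.1102]
tcp_rot: [-180.0, -0.0, 109.9]
contact_force: [-1.7, 3.0, 1.7]
opening: 0.038
```

Call:
drive_tool(
  targets=[
    [0,0,0,0,0,0,40],
    [0,0,0,0,0,0,46],
    [0,0,0,0,0,0,52],
    [0,0,-20,0,0,0,52],
    [0,0,-60,0,0,0,55],
    [15,0,-100,0,0,0,60],
    [30,0,-140,0,0,0,60],
    [30,0,-140,0,0,0,60],
    [30,0,-140,0,0,0,60],
  ],
)

```text
clock: 21.5
tcp_pos: [0.4934, 0.1434, 0.251]
tcp_rot: [179.9, 0.0, 109.7]
contact_force: [-0.1, 0.4, -0.9]
opening: 0.0601
```

```bash
python3 - <<'E'
from h import *
s=st()
p,d,W,c=grab("wrist"); K,R,t=c; np.savez("w8.npz",p=p,d=d,W=W,K=K,R=R,t=t)
from scipy.optimize import least_squares
m=(np.hypot(W[...,0]-.51,W[...,1]-.203)<.024)&(W[...,2]>.042)&(W[...,2]<.062)&(p.min(-1)>90)
w=W[m];print(len(w),w.min(0),w.max(0))
hz=[0,.010,.020,.030,.036,.038]; rr=[.020,.021,.019,.0135,.006,0]
f=lambda q:(np.hypot(w[:,0]-q[0],w[:,1]-q[1])-np.interp(w[:,2]-.0215,hz,rr))
r=least_squares(f,[.51,.202],loss="soft_l1",f_scale=.003);print(r.x.round(4),np.abs(r.fun).mean())
x=R@np.array([.506,.16,.03])+t;u,v=(K@x)[:2]/x[2];print(u,v)
u,v=int(u),int(v);cr=p[max(v-85,0):v+85,max(u-110,0):u+110]
cv2.imwrite("pics/w8.png",cv2.resize(cr,None,fx=3.5,fy=3.5,interpolation=cv2.INTER_CUBIC))
E
```

```text
{'clock': 21.5, 'tcp_pos': [0.493, 0.143, 0.251], 'tcp_rot': [179.871, 0.025, 109.7], 'contact_force': [-0.136, 0.379, -0.899], 'moment': [-0.017, -0.015, 0.01], 'opening': 0.06, 'joint_positions': [-18.019, 22.048, -1.298, 107.245, 0.661, 50.585, 0.06]}
1408 [0.49227792 0.186621   0.04201535] [0.52831195 0.22223316 0.05918012]
[0.5106 0.2043] 0.000877350746496416
274.5277488112427 165.3058095444885
```

View pics/w8.png

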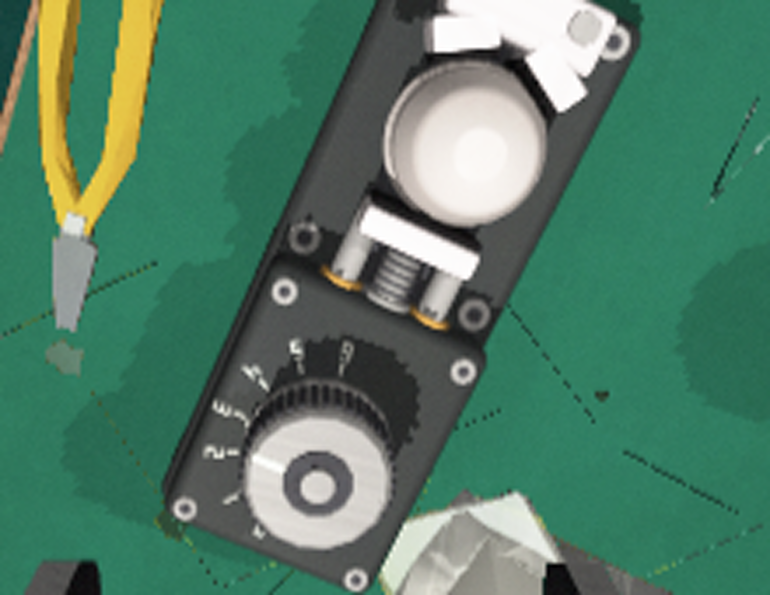

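The jaw is flat against the dome, which has been pushed into the V. The collar line tip at (255,459) points at 175.7° in world, against 175° for number 3. Handing in.

```bash
python3 -c "
from h import *
print(arm.finish_job())"
```

```text
the job is handed in; nothing more can be done
None
```

The job is handed in at about 21.6 s of the 58 s allowed. `finish_job` gives no verdict, so the result rests on my own checks.

**What I did:**
- I turned the collar back from 3 to 0.
- I gripped the white dome across the waist. The opening stopped at about 38.9 mm with 38 mm commanded, because I closed in small steps to keep the squeeze light.
- I set it on the pad. The wrist force at touchdown was about 4 N.
- I let go of it, then turned the collar 81° clockwise.

**Last checks:**
- **Collar:** the line points at about 176° in world, and number 3 is at about 175°, so it is at 3.
- **Sensor position:** the jaw moved the sensor about 4 mm into the V. The final fit puts it at (0.5106, 0.2043) m, within about 1 mm of my estimate of the pad centre.
- **Standing:** it looks upright in the last picture.
- **Robot clear:** the gripper was raised well clear of everything, and the force reading was about zero.

**Not checked or in disagreement:**
- I could not measure the jaw or grip forces directly; the jaw force is inferred from the collar being at 3.
- The depth readings put the sensor about 3 mm too high. The same offset showed when it stood on the worktop, so I took it as camera bias.
- I did not measure the bystanders again at the end. None of the moves went near them.

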